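# Put the polishing kit back in its modular tray

### The job

The polishing kit is strewn over the bench: put the felt wheel, the flat tin of compound, the compound bar and the wooden burr block back in the grey modular tray, each lying flat and fully home in the one recess that is cut to its shape and size. Leave the roll of masking tape and the brass doming cube where they stand; they do not belong to the kit.

Things in the scene. Friction and masses are not known exactly. Their poses are not given: they have to be found in the camera images.
- felt_wheel: felt polishing wheel lying flat: solid buff-coloured disc 68 mm across, 18 mm thick, with a small hole in the middle. Origin: centre of the underside, z up. Grip across the rim in any direction.
- compound_tin: flat round white tin with a dark green top, 59 mm across, 24 mm high. Origin: centre of the underside, z up. Grip across the rim in any direction.
- compound_bar: dull red block of polishing compound lying flat, 40 mm (its x) x 110 mm (its y), 30 mm high. Origin: centre of the underside, z up. Grip across the 40 mm.
- burr_block: dark brown wooden block with small drilled holes in its top, 55 mm (its x) x 75 mm (its y), 48 mm high. Origin: centre of the underside, z up. Grip across the 55 mm.
- bin_wheel: fixed grey bin, 134 (x) x 96 (y) x 24 mm, one of four side by side (2 x 2) on a black baseplate, swapping places from start to start; top 29 mm over the bench. Origin: centre of its underside, 5 mm over the bench. Centred in its top: the larger round recess, 84 mm across and only 6 mm deep, for the felt wheel (floor 18 mm above this origin).
- bin_tin: fixed grey bin, 134 (x) x 96 (y) x 24 mm, one of four side by side (2 x 2) on a black baseplate, swapping places from start to start; top 29 mm over the bench. Origin: centre of its underside, 5 mm over the bench. Centred in its top: the smaller round recess, 72 mm across and 13 mm deep, for the tin (floor 11 mm above this origin).
- bin_bar: fixed grey bin, 134 (x) x 96 (y) x 24 mm, one of four side by side (2 x 2) on a black baseplate, swapping places from start to start; top 29 mm over the bench. Origin: centre of its underside, 5 mm over the bench. Centred in its top: the long rectangular recess, 124 mm (along x) x 56 mm and 14 mm deep, for the compound bar, its y along this x either way round (floor 10 mm above this origin).
- bin_block: fixed grey bin, 134 (x) x 96 (y) x 24 mm, one of four side by side (2 x 2) on a black baseplate, swapping places from start to start; top 29 mm over the bench. Origin: centre of its underside, 5 mm over the bench. Centred in its top: the short rectangular recess, 90 mm (along x) x 70 mm and 18 mm deep, for the burr block, its y along this x either way round (floor 6 mm above this origin).
- tape_roll: look-alike of the wheel that must stay: roll of masking tape lying flat, an open ring 68 mm across, 24 mm high, with a wide hole. Origin: centre of the underside.
- doming_cube: look-alike of the burr block that must stay: yellow brass doming cube, 46 mm each way, with round hollows in its faces. Origin: centre of the underside.

How it is judged:
At the end, for the whole second after the job is handed in: The felt wheel, tin, bar and burr block each rest in their own bin's recess: centre within 10 mm (tin 9 mm) of the bin's centre along and across, underside within 3 mm of the recess floor, within 0.08 rad of level, at rest; the tape roll and the doming cube are within 20 mm of where they stood (x of felt_wheel in the frame of bin_wheel between -0.01 and 0.01 m and y of felt_wheel in the frame of bin_wheel between -0.01 and 0.01 m and z of felt_wheel in the frame of bin_wheel between 0.015 and 0.021 m and angle between each of felt_wheel, compound_tin, compound_bar, burr_block's own z axis and vertical below 0.08 rad and linear speed of each of felt_wheel, compound_tin, compound_bar, burr_block below 0.01 m/s and x of compound_tin in the frame of bin_tin between -0.009 and 0.009 m and y of compound_tin in the frame of bin_tin between -0.009 and 0.009 m and z of compound_tin in the frame of bin_tin between 0.008 and 0.014 m and x of compound_bar in the frame of bin_bar between -0.01 and 0.01 m and y of compound_bar in the frame of bin_bar between -0.01 and 0.01 m and z of compound_bar in the frame of bin_bar between 0.007 and 0.013 m and x of burr_block in the frame of bin_block between -0.01 and 0.01 m and y of burr_block in the frame of bin_block between -0.01 and 0.01 m and z of burr_block in the frame of bin_block between 0.003 and 0.009 m and distance of each of tape_roll, doming_cube from where it was at the start of the episode below 0.02 m); the robot touches nothing.
It fails at once if the tape roll or the doming cube is moved more than 20 mm, lifted or knocked over (distance of any of tape_roll, doming_cube from where it was at the start of the episode above 0.02 m or angle between any of tape_roll, doming_cube's own z axis and vertical above 0.3 rad).
It also fails if it takes over 96 s, if anything falls off the work surface, if the arm or the gripper's body presses on something with over 40 N, if the wrist force passes 120 N, or if a joint passes its speed limit or range.

### The arm

A 6-joint arm with a two-finger parallel gripper is mounted at the origin on a cart in front of the work surface, level with it; the furniture and walls round the work are solid. World frame = base frame: x ahead of the robot, y to its left, z up, the work surface at z = 0. Lengths are in m, angles in rad, forces in N, time in s.
With the tool pointing down it reaches from about 0.35 to 0.775 m from the base axis. Payload 5.5 kg.
Tool frame: the origin (TCP) lies on the centre line of the jaws, within the pads' length; the fingertips stand ctrl.tcp_to_tips ahead of it and the grasp point (between the pads) lies 3 mm ahead of it (ctrl.tcp_to_tips is the distance from the TCP to the fingertips, in m); z points along the fingers, y is the line along which they close (so a half turn about z gives the same grasp; the last joint's range is limited). The gripper opens to 85 mm and grips with 20 to 120 N. Pads are 22 mm wide; open, the fingers measure 114 mm over their backs; the gripper's body (76 mm by 85 mm) begins 54 mm behind the grasp point. The pads swing forward as they close: fully open they stand 13 mm farther back than shut.
Start: joints at [-1.318, 0.313, 0.046, 1.304, 0, 1.431], TCP at [0.22, -0.531, 0.224] pointing down, gripper open.
Joint ranges: [-2.76, 2.76], [-0.86, 1.69], [-1.03, 1.26], [-2.2, 2.34], [-1.47, 1.5], [-3.14, 3.14]. Speed limits (rad/s): [2.57, 2.57, 3.14, 3.14, 3.14, 3.14].

### API

Orientations are given as a unit quaternion [w, x, y, z].
In Python, from rig import ctrl gives the robot as it stands.
- The arm moves only by the tool apply_moves, never from a script. Its argument "increments" is text: rows parted by semicolons, each of 4 numbers parted by spaces: the shift along the tool's x, y, z in m, then the turn about the tool's z in rad. In form: x y z twist; .... A call has 1 to 5 rows; each row is the pose to reach, as a shift and turn from the pose commanded when the call began, along the tool's axes at that moment; what a row does not reach only later rows make up. A row lasts 1/10 s, in which the tool goes at most 50 mm and 8.59 degrees, less where a joint would pass 70% of its speed; a pose out of reach is approached as far as the arm can. A call with a gripper value outside its range is refused whole. "fingers" is the gripper command: -1 is shut, 1 is fully open, values between are in proportion, set as the call begins (left out, the last holds). The fingers move at their own pace and stop on an object; "force" is the grip in N (left out, the last holds). Time passes only in rows, so rows that repeat a pose let the fingers close. It gives the time, the measured TCP pose, the force, the opening and the grip force at its end, in the units of the state.
- ctrl.read_state(): the state, without advancing time (a new reading comes with each control period).
- ctrl.get_image(name): name is "scene" or "top"; returns the picture (384x512x3 uint8, blue, green, red); there is no depth.
- ctrl.camera_model(name): a dict with "fx", "fy", "cx", "cy" (pixels), "pose" (4x4, takes a point from camera to world coordinates). Camera axes: x right, y down, z forward; pixel columns grow to the right and rows downward; lengths in m; the calibration is good to about 2 mm. A picture is of the moment at which its call begins. camera_model takes no time and is no camera call.
- ctrl.job_done(): hands the job in; it is judged then, once.
The state is a dict: "clock": time; "joint_positions": joint angles; "joint_velocities": joint speeds; "joint_torque": joint torques, N m; "tcp_pos": TCP position; "ee_rot": TCP orientation; "force": force on the tool from outside, world axes, zero at the start; "wrist_torque": the same for the moment, N m; "finger_gap": finger opening in m; "gripper_force": force on a finger pad.
Only numpy, scipy, OpenCV 4.12 (cv2) and the standard library are available. Lean on these libraries where they do the work, as an engineer would, in place of code of your own. Each camera call takes 0.05 s, during which the arm holds its last target. There are 200 camera calls.

## Working session

There is one attempt and no reset: what is moved stays moved. The work goes in short steps, Python scripts to look and compute and a tool call to move; the robot and the scene stay as the last step left them, time stands still between calls to the robot, and variables do not carry over. Pictures are saved under pics/ and viewed, at most 14 in all, crops included, and the job is handed in when it is done.

Besides the shell and the picture viewer there is one more tool, called after ">>>" as a command line: name --argument value ..., lists and objects as JSON in quotes. apply_moves: Moves the arm, as the interface text tells. Its arguments: {"type":"object","properties":{"increments":{"type":"string"},"fingers":{"type":"number"},"force":{"type":"number"}},"required":["increments"]}

```bash
mkdir -p pics; ls; python3 - <<'E'
from rig import ctrl
import cv2,numpy as np
for n in("top","scene"):
    cv2.imwrite(f"pics/{n}0.png",ctrl.get_image(n)); m=ctrl.camera_model(n); print({k:m[k] for k in("fx","fy","cx","cy")}); print(np.round(m["pose"],3))
s=ctrl.read_state(); print(s["clock"],s["tcp_pos"],s["ee_rot"],s["finger_gap"],ctrl.tcp_to_tips)
E
```

```text
pics
{'fx': 431.9600807467072, 'fy': 431.9600807467072, 'cx': 257.2410329863043, 'cy': 188.20560380732226}
[[ 0.003 -0.989  0.147  0.348]
 [-1.    -0.004 -0.008  0.014]
 [ 0.008 -0.147 -0.989  1.239]
 [ 0.     0.     0.     1.   ]]
{'fx': 406.1922414468126, 'fy': 406.1922414468126, 'cx': 256.73278610952116, 'cy': 190.71676497019288}
[[-0.443 -0.47   0.763 -0.359]
 [-0.896  0.211 -0.391  0.458]
 [ 0.022 -0.857 -0.515  0.612]
 [ 0.     0.     0.     1.   ]]
0.1 [ 0.21997447 -0.53074053  0.22289079] [-8.33666556e-04  9.80770420e-01  1.95163232e-01 -4.42436393e-05] 0.08549593552552029 0.022
```

View pics/top0.png

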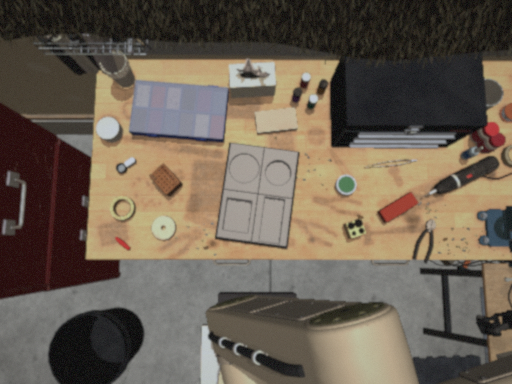

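View pics/scene0.png

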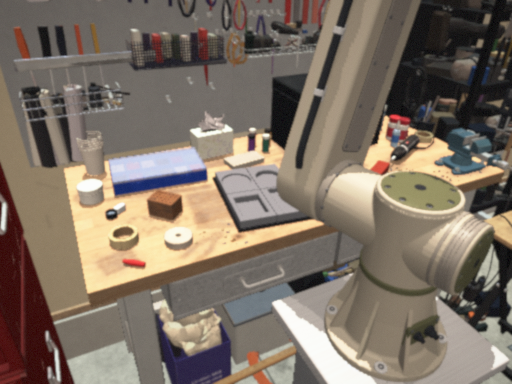

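The top view shows the tray at about px (258,195) with the round recesses in the upper half. The wheel is at (164,228), the tape at (122,208), the block at (166,180), the tin at (346,184), the bar at (398,207) and the cube at (355,229). I'll zoom in to get edges.

```bash
python3 - <<'E'
import cv2,numpy as np
a=cv2.imread("pics/top0.png")
c=lambda x0,y0,w,h,s:cv2.resize(a[y0:y0+h,x0:x0+w],None,fx=s,fy=s,interpolation=cv2.INTER_CUBIC)
# left: tray x8 -> 100x120 ; right: objects
tray=c(212,138,92,112,5)
l=c(105,155,80,90,3.5); r=c(325,165,100,80,3.3)
can=np.zeros((600,800,3),np.uint8)
can[:560,:460]=tray; can[:315,465:745]=l; can[320:320+r.shape[0],465:465+r.shape[1]]=r
cv2.imwrite("pics/crop0.png",can)
E
```

```text
(no output)
```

View pics/crop0.png

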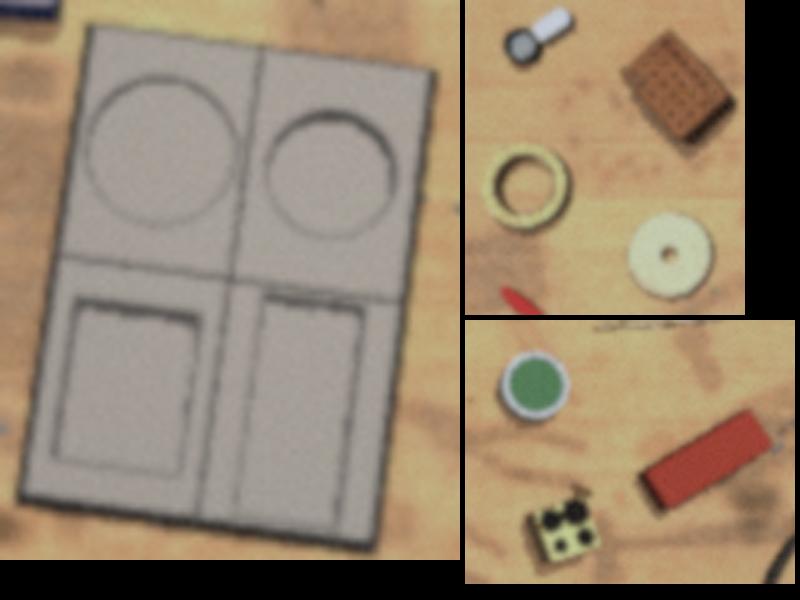

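In the tray, the upper-left recess is for the wheel, upper-right for the tin, lower-left for the block and lower-right for the bar. Next I'll fit the poses from corners read in the crop.

```bash
cat > h.py <<'E'
from rig import ctrl
import cv2,numpy as np
from scipy.optimize import least_squares
def ray(n,px,z):
    m=ctrl.camera_model(n);P=m["pose"];px=np.atleast_2d(px).astype(float)
    d=np.c_[(px[:,0]-m["cx"])/m["fx"],(px[:,1]-m["cy"])/m["fy"],np.ones(len(px))]@P[:3,:3].T
    return (P[:3,3]+d*((z-P[2,3])/d[:,2])[:,None])[:,:2]
def rect(model,W,y0):
    f=lambda p:(np.c_[np.cos(p[2])*model[:,0]-np.sin(p[2])*model[:,1]+p[0],np.sin(p[2])*model[:,0]+np.cos(p[2])*model[:,1]+p[1]]-W).ravel()
    r=least_squares(f,[*W.mean(0),y0]); return r.x,r.fun.reshape(-1,2)
def go(x,y,z,yaw):  # yaw of tool x axis; prints shift in tool axes
    s=ctrl.read_state();w,a,b,c=s["ee_rot"];y0=2*np.arctan2(b,a)
    from scipy.spatial.transform import Rotation as R
    r=R.from_quat([a,b,c,w]).as_matrix()
    d=r.T@(np.array([x,y,z])-s["tcp_pos"]); t=-(yaw-y0); t=(t+np.pi/2)%np.pi-np.pi/2
    print("t",round(s["clock"],2),"shift",np.round(d,4),"twist",round(t,3),"J6",round(s["joint_positions"][5],2),"gap",s["finger_gap"])
E
python3 - <<'E'
from h import *
T=lambda p:np.array(p)/5+[212,138]
L=lambda p:(np.array(p)-[465,0])/3.5+[105,155]
R=lambda p:(np.array(p)-[465,320])/3.3+[325,165]
px=T([(90,25),(435,70),(20,494),(374,545),(232,278),(262,46),(200,514),(62,258),(405,298)])
M=np.array([(134,96),(134,-96),(-134,96),(-134,-96),(0,0),(134,0),(-134,0),(0,96),(0,-96)])/1e3
p,res=rect(M,ray("top",px,.029),0.1); print("tray",p,np.abs(res).max()); c,s=np.cos(p[2]),np.sin(p[2])
for n,dx,dy in(("wheel",67,48),("tin",67,-48),("block",-67,48),("bar",-67,-48)): print(n,np.round([p[0]+(c*dx-s*dy)/1e3,p[1]+(s*dx+c*dy)/1e3],4))
print("recess wheel,tin",ray("top",T([(162,150),(330,175)]),.029))
q,r=rect(np.array([(20,55),(20,-55),(-20,-55),(-20,55)])/1e3,ray("top",R([(648,468),(750,410),(772,442),(668,508)]),.03),-.5);print("bar",q,np.abs(r).max())
q,r=rect(np.array([(27.5,37.5),(27.5,-37.5),(-27.5,-37.5),(-27.5,37.5)])/1e3,ray("top",L([(622,72),(685,140),(732,96),(668,32)]),.048),2.3);print("block",q,np.abs(r).max())
im=cv2.imread("pics/top0.png");hsv=cv2.cvtColor(im,cv2.COLOR_BGR2HSV)
def cc(n,mask,at,z):
    k,l,st,ce=cv2.connectedComponentsWithStats(mask); j=l[at[1],at[0]]; print(n,st[j],ce[j],ray("top",ce[j],z))
cc("tin",cv2.inRange(hsv,(45,70,40),(90,255,255)),(346,185),.024)
cc("wheel",cv2.inRange(hsv,(15,0,170),(50,75,255)),(160,232),.018)
print("wheelclick",ray("top",L([(670,254)]),.018),"tape",ray("top",L([(526,187)]),.024))
E
```

```text
tray [ 0.5125823   0.00112962 -0.1305045 ] 0.004777883897662719
wheel [0.5853 0.04  ]
tin [ 0.5728 -0.0552]
block [0.4524 0.0574]
bar [ 0.4399 -0.0377]
recess wheel,tin [[ 0.58628262  0.04085851]
 [ 0.57219381 -0.05493525]]
bar [ 0.47749631 -0.39626485  0.52896576] 0.004450186384444388
block [ 0.54963895  0.26045462 -0.7761144 ] 0.03795385868597931
tin [339 178  15  13 148] [346.09459459 184.01351351] [[ 0.5419968  -0.24946372]]
wheel [151 215  24  25 446] [162.41255605 226.70627803] [[0.41917106 0.27071779]]
wheelclick [[0.41675164 0.26737687]] tape [[0.469839   0.38368106]]
```

```bash
sed -i 's/t=(t+np.pi\/2)%np.pi-np.pi\/2/t=(t+np.pi)%(2*np.pi)-np.pi/' h.py; python3 -c "
from h import *
go(.4775,-.396,.15,2.1)"
```

```text
t 0.1 shift [ 0.2895 -0.0258  0.073 ] twist -1.707 J6 1.43 gap 0.08549593552552029
```

>>> apply_moves --increments "0.05 -0.005 0.01 -0.14; 0.1 -0.01 0.025 -0.28; 0.15 -0.015 0.04 -0.42; 0.2 -0.02 0.05 -0.56; 0.245 -0.025 0.06 -0.7" --fingers 0.5 --force 40

```text
clock: 0.6
tcp_pos: [0.435, -0.4148, 0.1636]
ee_rot: [-0.0, 0.853, 0.522, -0.0]
force: [0.2, -1.0, 0.6]
finger_gap: 0.0639
gripper_force: 0.0
```

>>> apply_moves --increments "0 0 0 -0.14; 0 0 0 -0.28; 0 0 0 -0.42; 0 0 0 -0.56; 0 0 0 -0.7"

```text
clock: 1.1
tcp_pos: [0.4336, -0.4157, 0.1639]
ee_rot: [-0.001, 0.622, 0.783, 0.0]
force: [-0.1, -0.8, -0.5]
finger_gap: 0.0639
gripper_force: 0.0
```

```bash
python3 -c "
from h import *
go(.4775,-.396,.08,2.1)"
```

```text
t 1.1 shift [0.0092 0.0473 0.0839] twist -0.301 J6 0.44 gap 0.06388580359774772
```

>>> apply_moves --increments "0.005 0.025 0.03 -0.14; 0.009 0.047 0.06 -0.28; 0.009 0.047 0.084 -0.3; 0.009 0.047 0.084 -0.3"

```text
clock: 1.5
tcp_pos: [0.4757, -0.3941, 0.0761]
ee_rot: [-0.004, 0.5, 0.866, 0.001]
force: [-0.3, -0.2, -0.3]
finger_gap: 0.0644
gripper_force: 0.0
```

```bash
python3 -c "
from h import *
a=ctrl.get_image('top');b=ctrl.get_image('scene')
can=np.zeros((400,800,3),np.uint8)
can[:,:400]=cv2.resize(a[160:260,340:440],(400,400),interpolation=cv2.INTER_CUBIC)
can[:,400:]=cv2.resize(b[100:300,280:480],(400,400))
cv2.imwrite('pics/bar1.png',can)
go(.4775,-.396,.038,2.1)"
```

```text
t 1.6 shift [0.0002 0.0007 0.0422] twist -0.008 J6 0.23 gap 0.06398631241202198
```

View pics/bar1.png

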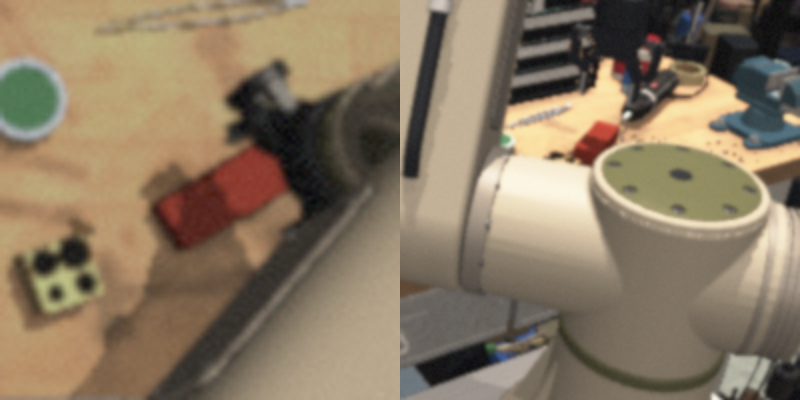

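The near finger (its tip at crop ≈ (235,130)) lines up with the bar's middle. I'll descend and grip.

>>> apply_moves --increments "0 0.001 0.015 -0.008; 0 0.001 0.03 -0.008; 0 0.001 0.042 -0.008; 0 0.001 0.042 -0.008"

```text
clock: 2.0
tcp_pos: [0.4777, -0.3964, 0.0381]
ee_rot: [-0.001, 0.498, 0.867, 0.0]
force: [-0.1, -0.4, 0.4]
finger_gap: 0.0635
gripper_force: 0.0
```

>>> apply_moves --increments "0 0 0 0; 0 0 0 0; 0 0 0 0; 0 0 0 0; 0 0 0 0" --fingers -1

```text
clock: 2.5
tcp_pos: [0.4786, -0.3966, 0.0389]
ee_rot: [0.0, 0.497, 0.868, -0.0]
force: [0.1, 0.3, -0.6]
finger_gap: 0.0001
gripper_force: 0.0
```

>>> apply_moves --increments "0 0 -0.03 0; 0 0 -0.06 0; 0 0 -0.09 0; 0 0 -0.09 0"

```text
clock: 2.9
tcp_pos: [0.4806, -0.3987, 0.1336]
ee_rot: [0.004, 0.497, 0.868, -0.001]
force: [0.7, -0.4, 0.2]
finger_gap: -0.0002
gripper_force: 0.0
```

```bash
python3 -c "
from h import *
go(.4399,-.0377,.128,3.01)"
```

```text
t 2.9 shift [0.332  0.1474 0.0031] twist -0.909 J6 0.22 gap -0.00018681913281533115
```

It missed, so I'm checking why.

```bash
python3 -c "
from h import *
a=ctrl.get_image('top')
m=ctrl.camera_model('top');P=np.linalg.inv(m['pose'])
def pr(p):
    c=P[:3,:3]@np.array(p)+P[:3,3]; return m['fx']*c[0]/c[2]+m['cx'],m['fy']*c[1]/c[2]+m['cy']
print('barcentre px',pr((.4775,-.396,.03)))
cv2.imwrite('pics/bar2.png',cv2.resize(a[140:260,320:440],(600,600),interpolation=cv2.INTER_CUBIC))"
```

```text
barcentre px (np.float64(399.0466109224418), np.float64(206.47034140122963))
```

View pics/bar2.png

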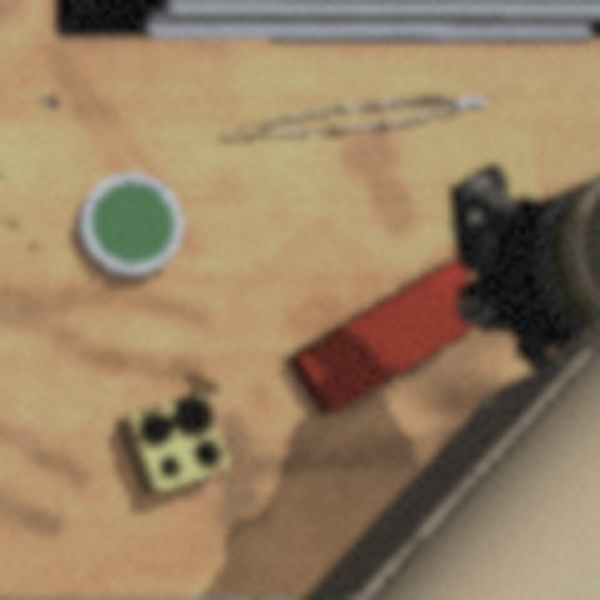

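```bash
python3 -c "
from h import *
m=ctrl.camera_model('top');P=np.linalg.inv(m['pose'])
def pr(p):
    c=P[:3,:3]@np.array(p)+P[:3,3]; return (np.array([m['fx']*c[0]/c[2]+m['cx'],m['fy']*c[1]/c[2]+m['cy']])-[320,140])*5
s=ctrl.read_state();t=s['tcp_pos'];print(t)
for dz in(-.03,-.022,0,.05,.1): print(dz,pr(t+[0,0,dz]))
print(m['pose'][:3,3], pr((.4775,-.396,0)))
for z in(0,.03,.06): print(z,ray('top',[(395/5+320,332/5+140)],z))
"
```

```text
[ 0.47979877 -0.39785835  0.13121066]
-0.03 [443.14927903 313.94349226]
-0.022 [448.53014154 312.21884276]
0 [463.7200512  307.35024221]
0.05 [500.54215731 295.54818875]
0.1 [540.93610251 282.60130571]
[0.34802041 0.01386714 1.23916614] [377.93490393 337.82350551]
0 [[ 0.48091628 -0.40604326]]
0.03 [[ 0.47769889 -0.3958773 ]]
0.06 [[ 0.47448151 -0.38571134]]
```

>>> apply_moves --increments "0 0 0.03 0; 0 0 0.06 0; 0 0 0.085 0; 0 0 0.085 0"

```text
clock: 3.35
tcp_pos: [0.4754, -0.3933, 0.0383]
ee_rot: [-0.005, 0.497, 0.868, 0.001]
force: [-1.3, -0.4, 0.3]
finger_gap: 0.0001
gripper_force: 0.0
```

>>> apply_moves --increments "0 0 0.002 0; 0 0 0.004 0; 0 0 0.006 0; 0 0 0.006 0"

```text
clock: 3.75
tcp_pos: [0.4789, -0.397, 0.0384]
ee_rot: [0.001, 0.497, 0.868, -0.0]
force: [-0.8, 1.1, 0.3]
finger_gap: -0.0001
gripper_force: 0.0
```

```bash
python3 -c "
from h import *
a=ctrl.get_image('top')
cv2.imwrite('pics/bar3.png',cv2.resize(a[150:250,340:440],(600,600),interpolation=cv2.INTER_CUBIC))
s=ctrl.read_state();print(s['tcp_pos'],s['force'])"
```

```text
[ 0.47880931 -0.39691205  0.03833222] [-0.29867324 -1.40951764 -0.06634842]
```

View pics/bar3.png

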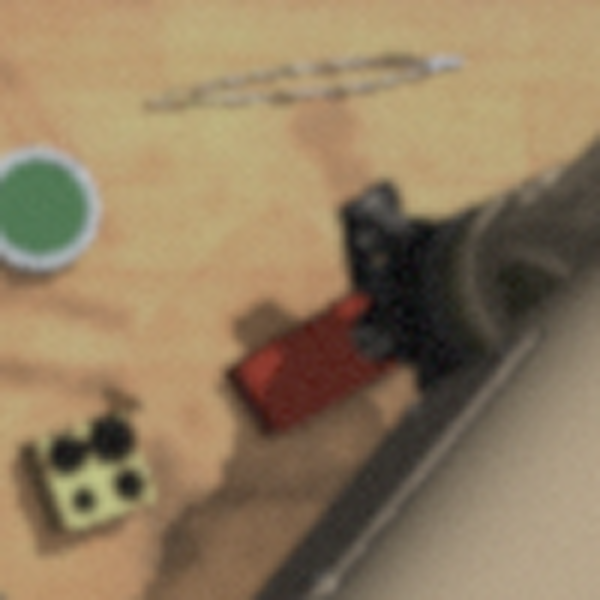

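The shut tips are over the bar at crop ≈ (375,345) with no contact, so they stand shorter than I assumed. I'll probe down gently.

>>> apply_moves --increments "0 0 0.003 0; 0 0 0.003 0"

```text
clock: 4.0
tcp_pos: [0.4784, -0.3964, 0.0344]
ee_rot: [0.0, 0.497, 0.868, -0.0]
force: [-0.3, -0.0, 0.8]
finger_gap: 0.0001
gripper_force: 0.0
```

>>> apply_moves --increments "0 0 0.003 0; 0 0 0.003 0"

```text
clock: 4.2
tcp_pos: [0.4782, -0.3963, 0.0311]
ee_rot: [-0.0, 0.497, 0.868, 0.0]
force: [0.4, 0.7, -0.2]
finger_gap: 0.0002
gripper_force: 0.0
```

>>> apply_moves --increments "0 0 0.003 0; 0 0 0.003 0"

```text
clock: 4.4
tcp_pos: [0.4782, -0.3963, 0.028]
ee_rot: [-0.0, 0.497, 0.868, 0.0]
force: [-0.1, 0.0, 0.3]
finger_gap: -0.0001
gripper_force: 0.0
```

>>> apply_moves --increments "0 0 0.003 0; 0 0 0.003 0"

```text
clock: 4.6
tcp_pos: [0.4782, -0.3963, 0.025]
ee_rot: [-0.0, 0.497, 0.868, 0.0]
force: [-0.1, -0.6, -1.2]
finger_gap: -0.0005
gripper_force: 0.0
```

>>> apply_moves --increments "0 0 0.003 0; 0 0 0.003 0"

```text
clock: 4.8
tcp_pos: [0.4786, -0.3967, 0.023]
ee_rot: [0.0, 0.497, 0.868, -0.0]
force: [-0.2, 0.7, 4.0]
finger_gap: -0.0005
gripper_force: 2.0
```

```bash
python3 -c "
from h import *
a=ctrl.get_image('top');b=ctrl.get_image('scene')
can=np.zeros((500,800,3),np.uint8)
can[:,:500]=cv2.resize(a[165:240,370:445],(500,500),interpolation=cv2.INTER_CUBIC)
can[:300,500:]=cv2.resize(b[120:220,330:430],(300,300),interpolation=cv2.INTER_CUBIC)
cv2.imwrite('pics/bar4.png',can)
s=ctrl.read_state();print(s['tcp_pos'],s['force'],s['joint_positions'])"
```

```text
[ 0.47863348 -0.39667318  0.02299998] [-0.19118568  0.3717265   4.26301288] [-8.21070250e-01  5.26077119e-01 -1.42733906e-01  9.01181077e-01
 -2.64891325e-05  2.19671930e-01]
```

View pics/bar4.png

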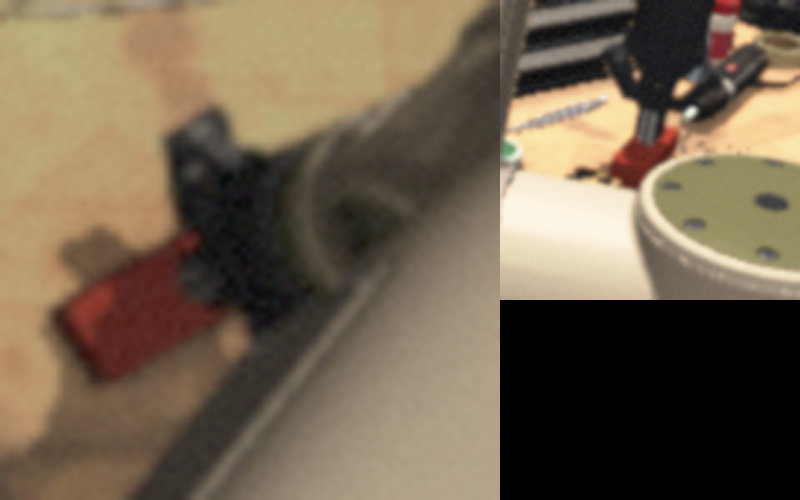

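The scene view shows the shut tips resting on top of the bar at tcp z = 0.023. The real tips are therefore about 7 mm above the reported TCP, a z offset of about 29 mm, while the lateral position agrees. I'll grip lower.

>>> apply_moves --increments "0 0 -0.025 0; 0 0 -0.04 0; 0 0 -0.04 0; 0 0 -0.04 0"

```text
clock: 5.3
tcp_pos: [0.4785, -0.3965, 0.0622]
ee_rot: [0.0, 0.497, 0.868, -0.0]
force: [0.6, 0.3, -0.3]
finger_gap: -0.0
gripper_force: 0.0
```

>>> apply_moves --increments "0 0 0 0; 0 0 0 0; 0 0 0 0" --fingers 0.5

```text
clock: 5.6
tcp_pos: [0.478, -0.3961, 0.0615]
ee_rot: [-0.001, 0.497, 0.868, 0.0]
force: [-0.4, -0.2, -0.5]
finger_gap: 0.0433
gripper_force: 0.0
```

>>> apply_moves --increments "0 0 0.02 0; 0 0 0.035 0; 0 0 0.048 0; 0 0 0.058 0; 0 0 0.058 0"

```text
clock: 6.1
tcp_pos: [0.4775, -0.3955, 0.0027]
ee_rot: [-0.001, 0.497, 0.868, 0.0]
force: [-0.1, 0.0, -0.3]
finger_gap: 0.0639
gripper_force: 0.0
```

>>> apply_moves --increments "0 0 0 0; 0 0 0 0; 0 0 0 0; 0 0 0 0; 0 0 0 0" --fingers -1

```text
clock: 6.6
tcp_pos: [0.4789, -0.397, 0.0053]
ee_rot: [0.001, 0.497, 0.868, -0.0]
force: [0.4, -0.5, 4.0]
finger_gap: 0.0393
gripper_force: 42.2
```

>>> apply_moves --increments "0 0 -0.03 0; 0 0 -0.06 0; 0 0 -0.09 0; 0 0 -0.12 0; 0 0 -0.12 0"

```text
clock: 7.1
tcp_pos: [0.4804, -0.3985, 0.1291]
ee_rot: [0.004, 0.497, 0.868, -0.001]
force: [-0.2, -0.3, -1.8]
finger_gap: 0.0394
gripper_force: 41.7
```

```bash
python3 -c "
from h import *
go(.4399,-.0377,.125,3.01)"
```

```text
t 7.1 shift [0.3317 0.1475 0.0018] twist -0.909 J6 0.22 gap 0.039435063210185875
```

>>> apply_moves --increments "0.03 0.012 0 -0.12; 0.07 0.03 0 -0.24; 0.115 0.05 0 -0.36; 0.16 0.07 0 -0.48; 0.205 0.09 0 -0.6"

```text
clock: 7.6
tcp_pos: [0.4511, -0.172, 0.1231]
ee_rot: [-0.001, 0.217, 0.976, 0.0]
force: [0.2, 1.0, -2.1]
finger_gap: 0.0395
gripper_force: 41.6
```

```bash
python3 -c "
from h import *
go(.4399,-.0377,.1,3.01)"
```

```text
t 7.6 shift [0.0669 0.1169 0.0232] twist -0.305 J6 -0.09 gap 0.039483086192118134
```

>>> apply_moves --increments "0.02 0.035 0 -0.1; 0.045 0.078 0.01 -0.2; 0.065 0.113 0.02 -0.3; 0.067 0.117 0.023 -0.305; 0.067 0.117 0.023 -0.305"

```text
clock: 8.1
tcp_pos: [0.4404, -0.0383, 0.1001]
ee_rot: [-0.001, 0.067, 0.998, 0.0]
force: [0.1, -1.1, -1.8]
finger_gap: 0.0396
gripper_force: 41.7
```

>>> apply_moves --increments "0 0 0 0; 0 0 0.02 0; 0 0 0.04 0; 0 0 0.04 0"

```text
clock: 8.5
tcp_pos: [0.4403, -0.0408, 0.0596]
ee_rot: [-0.002, 0.069, 0.998, 0.0]
force: [-0.9, 0.2, -2.1]
finger_gap: 0.0392
gripper_force: 41.6
```

```bash
python3 -c "
from h import *
a=ctrl.get_image('top')
cv2.imwrite('pics/bar5.png',cv2.resize(a[140:260,210:310],(500,600),interpolation=cv2.INTER_CUBIC))
go(.4399,-.0377,.022,3.01)"
```

```text
t 8.55 shift [0.0015 0.0029 0.0388] twist -0.007 J6 -0.14 gap 0.03910284031184655
```

View pics/bar5.png

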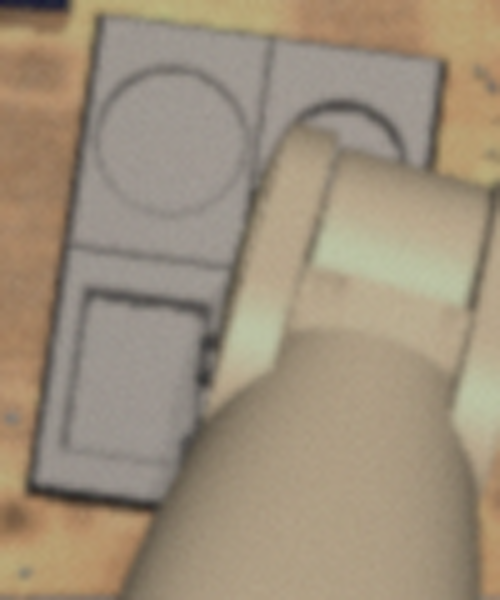

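The arm hides the bar, so I'll lower gently by force.

>>> apply_moves --increments "0.001 0.002 0.01 -0.005; 0.001 0.002 0.018 -0.005; 0.001 0.002 0.022 -0.005; 0.001 0.002 0.022 -0.005"

```text
clock: 8.95
tcp_pos: [0.4406, -0.0375, 0.039]
ee_rot: [-0.0, 0.065, 0.998, 0.0]
force: [-1.0, 1.0, -1.6]
finger_gap: 0.0395
gripper_force: 41.7
```

>>> apply_moves --increments "0 0 0.004 0; 0 0 0.008 0; 0 0 0.008 0"

```text
clock: 9.25
tcp_pos: [0.4408, -0.0375, 0.0311]
ee_rot: [-0.0, 0.065, 0.998, 0.0]
force: [0.0, 0.3, -2.4]
finger_gap: 0.0392
gripper_force: 41.7
```

>>> apply_moves --increments "0 0 0.003 0; 0 0 0.006 0; 0 0 0.006 0"

```text
clock: 9.55
tcp_pos: [0.4408, -0.0375, 0.0251]
ee_rot: [-0.0, 0.065, 0.998, 0.0]
force: [-0.9, -0.2, -1.5]
finger_gap: 0.0393
gripper_force: 41.7
```

>>> apply_moves --increments "0 0 0.002 0; 0 0 0.004 0; 0 0 0.004 0"

```text
clock: 9.85
tcp_pos: [0.4409, -0.0376, 0.0212]
ee_rot: [-0.0, 0.065, 0.998, -0.0]
force: [-0.6, 0.6, -2.1]
finger_gap: 0.0393
gripper_force: 41.7
```

>>> apply_moves --increments "0 0 0.002 0; 0 0 0.002 0"

```text
clock: 10.05
tcp_pos: [0.4412, -0.0377, 0.0203]
ee_rot: [0.0, 0.065, 0.998, -0.0]
force: [-2.0, -0.1, 8.1]
finger_gap: 0.0397
gripper_force: 42.8
```

The bar is seated at 0.020, as predicted. Release and go on to the tin.

>>> apply_moves --increments "0 0 0 0; 0 0 0 0; 0 0 0 0" --fingers 0.4

```text
clock: 10.35
tcp_pos: [0.4413, -0.0377, 0.0195]
ee_rot: [0.0, 0.065, 0.998, -0.0]
force: [-1.7, -0.6, -0.0]
finger_gap: 0.0594
gripper_force: 0.0
```

>>> apply_moves --increments "0 0 -0.03 0; 0 0 -0.06 0; 0 0 -0.09 0; 0 0 -0.12 0; 0 0 -0.12 0"

```text
clock: 10.85
tcp_pos: [0.4439, -0.0384, 0.1433]
ee_rot: [0.004, 0.065, 0.998, -0.001]
force: [0.7, -0.3, -0.8]
finger_gap: 0.0596
gripper_force: 0.0
```

```bash
python3 -c "
from h import *
go(.542,-.2495,.10,3.01)"
```

```text
t 10.85 shift [-0.1244 -0.1965  0.0445] twist 0.001 J6 -0.14 gap 0.05959683196324383
```

>>> apply_moves --increments "-0.02 -0.03 0 0; -0.048 -0.075 0.01 0; -0.076 -0.12 0.02 0; -0.104 -0.164 0.03 0; -0.124 -0.196 0.044 0" --fingers 1

```text
clock: 11.35
tcp_pos: [0.539, -0.2493, 0.0952]
ee_rot: [0.001, 0.065, 0.998, -0.0]
force: [0.9, 0.6, 0.8]
finger_gap: 0.0852
gripper_force: 0.0
```

>>> apply_moves --increments "0 0 0 0; 0 0 0 0"

```text
clock: 11.55
tcp_pos: [0.537, -0.2475, 0.0935]
ee_rot: [-0.002, 0.066, 0.998, 0.001]
force: [-0.9, -0.1, 0.5]
finger_gap: 0.0858
gripper_force: 0.0
```

```bash
python3 -c "
from h import *
a=ctrl.get_image('top')
cv2.imwrite('pics/tin1.png',cv2.resize(a[140:260,210:370],(800,600),interpolation=cv2.INTER_CUBIC))
go(.542,-.2495,.0,3.01)"
```

```text
t 11.6 shift [-0.0056 -0.0023  0.0944] twist 0.0 J6 -0.44 gap 0.08539104323974664
```

View pics/tin1.png

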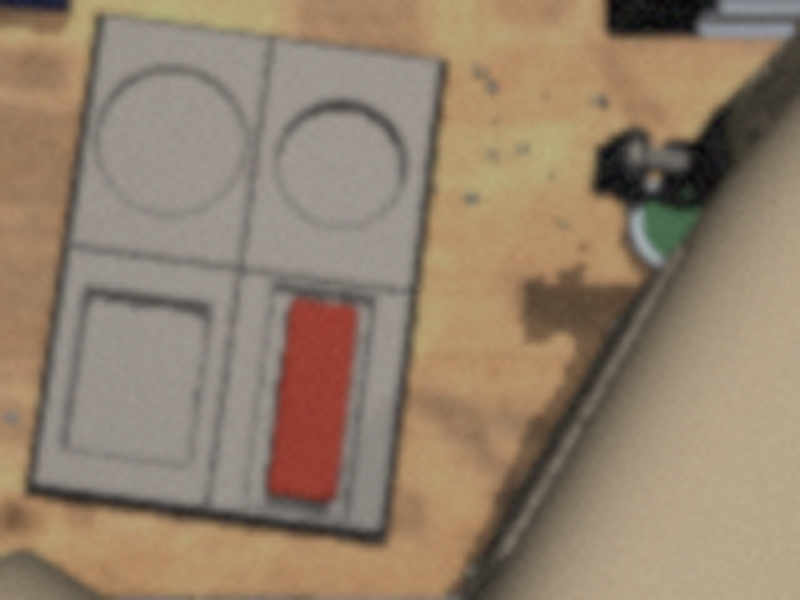

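The bar lies centred in its recess (crop ≈ (312,400)), and the gripper is over the tin.

>>> apply_moves --increments "-0.004 -0.001 0.025 0; -0.004 -0.001 0.05 0; -0.004 -0.001 0.075 0; -0.004 -0.001 0.094 0; -0.004 -0.001 0.094 0"

```text
clock: 12.1
tcp_pos: [0.5394, -0.2457, -0.0001]
ee_rot: [-0.002, 0.064, 0.998, 0.001]
force: [-0.4, -0.5, -0.2]
finger_gap: 0.0856
gripper_force: 0.0
```

>>> apply_moves --increments "0 0 0 0; 0 0 0 0; 0 0 0 0; 0 0 0 0" --fingers -1

```text
clock: 12.5
tcp_pos: [0.543, -0.2487, 0.0042]
ee_rot: [0.001, 0.065, 0.998, -0.0]
force: [-0.6, 3.8, 5.7]
finger_gap: 0.0551
gripper_force: 42.3
```

>>> apply_moves --increments "0 0 -0.03 0; 0 0 -0.06 0; 0 0 -0.09 0; 0 0 -0.09 0; 0 0 -0.09 0"

```text
clock: 13.0
tcp_pos: [0.5427, -0.2491, 0.0933]
ee_rot: [0.001, 0.065, 0.998, -0.001]
force: [0.1, 0.4, -2.5]
finger_gap: 0.0552
gripper_force: 43.5
```

```bash
python3 -c "
from h import *
go(.5725,-.055,.09,3.01)"
```

```text
t 13.0 shift [-0.0043  0.1964  0.0031] twist 0.001 J6 -0.43 gap 0.05522402083004897
```

>>> apply_moves --increments "0 0.04 0 0; 0 0.08 0 0; 0 0.12 0 0; -0.004 0.16 0 0; -0.004 0.196 0 0"

```text
clock: 13.5
tcp_pos: [0.5706, -0.0529, 0.0903]
ee_rot: [-0.001, 0.065, 0.998, 0.0]
force: [0.4, -0.2, -0.5]
finger_gap: 0.0553
gripper_force: 43.5
```

>>> apply_moves --increments "0 0 0 0; 0 0 0 0"

```text
clock: 13.7
tcp_pos: [0.5704, -0.0538, 0.0905]
ee_rot: [-0.001, 0.064, 0.998, -0.0]
force: [-0.8, 0.2, -1.5]
finger_gap: 0.0554
gripper_force: 43.6
```

```bash
python3 -c "
from h import *
a=ctrl.get_image('top');b=ctrl.get_image('scene')
can=np.zeros((500,800,3),np.uint8)
can[:,:400]=cv2.resize(a[130:230,220:300],(400,500),interpolation=cv2.INTER_CUBIC)
can[:,400:]=cv2.resize(b[130:230,230:310],(400,500),interpolation=cv2.INTER_CUBIC)
cv2.imwrite('pics/tin2.png',can)
go(.5725,-.055,.045,3.01)"
```

```text
t 13.8 shift [-0.0018  0.0006  0.046 ] twist 0.0 J6 -0.11 gap 0.05537018089741085
```

View pics/tin2.png

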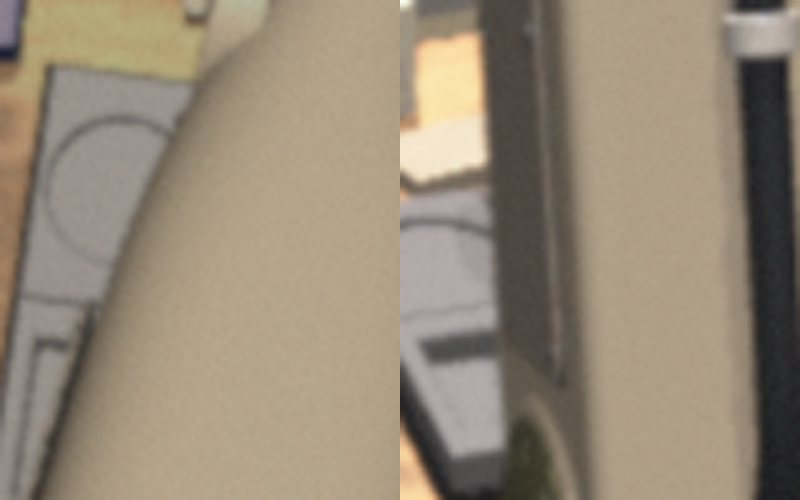

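The arm hides it here, so I'll lower by feel.

>>> apply_moves --increments "-0.001 0.001 0.015 0; -0.001 0.001 0.03 0; -0.001 0.001 0.045 0; -0.001 0.001 0.052 0; -0.001 0.001 0.052 0"

```text
clock: 14.3
tcp_pos: [0.5713, -0.0549, 0.0385]
ee_rot: [-0.001, 0.066, 0.998, 0.0]
force: [-0.1, 0.4, -1.9]
finger_gap: 0.0555
gripper_force: 43.6
```

>>> apply_moves --increments "0 0 0.004 0; 0 0 0.008 0; 0 0 0.008 0"

```text
clock: 14.6
tcp_pos: [0.5724, -0.0541, 0.0317]
ee_rot: [-0.0, 0.065, 0.998, -0.0]
force: [0.1, 0.3, -1.8]
finger_gap: 0.0553
gripper_force: 43.6
```

>>> apply_moves --increments "0 0 0.004 0; 0 0 0.005 0; 0 0 0.005 0"

```text
clock: 14.9
tcp_pos: [0.5723, -0.0539, 0.0266]
ee_rot: [-0.0, 0.065, 0.998, -0.0]
force: [-0.4, -0.5, -0.4]
finger_gap: 0.0552
gripper_force: 43.6
```

>>> apply_moves --increments "0 -0.001 0.003 0; 0 -0.001 0.004 0; 0 -0.001 0.004 0"

```text
clock: 15.2
tcp_pos: [0.5722, -0.055, 0.0226]
ee_rot: [-0.0, 0.065, 0.998, 0.0]
force: [-0.7, 0.9, -1.6]
finger_gap: 0.0551
gripper_force: 43.6
```

>>> apply_moves --increments "0 0 0.002 0; 0 0 0.003 0; 0 0 0.003 0"

```text
clock: 15.5
tcp_pos: [0.5725, -0.055, 0.0202]
ee_rot: [0.0, 0.065, 0.998, -0.0]
force: [-0.8, 0.6, 1.9]
finger_gap: 0.0555
gripper_force: 43.9
```

The tin is seated. Release, rise, and go to the block.

>>> apply_moves --increments "0 0 0 0; 0 0 0 0; 0 0 0 0" --fingers 0.9

```text
clock: 15.8
tcp_pos: [0.5725, -0.055, 0.0198]
ee_rot: [0.0, 0.065, 0.998, -0.0]
force: [-0.1, -0.2, -0.1]
finger_gap: 0.0812
gripper_force: 0.0
```

>>> apply_moves --increments "0 0 -0.03 0; 0 0 -0.06 0; 0 0 -0.09 0; 0 0 -0.12 0; 0 0 -0.12 0"

```text
clock: 16.3
tcp_pos: [0.5753, -0.0557, 0.1445]
ee_rot: [0.004, 0.065, 0.998, -0.001]
force: [0.7, -0.2, -0.4]
finger_gap: 0.0809
gripper_force: 0.0
```

```bash
python3 -c "
from h import *
go(.5496,.2605,.12,3.93)"
```

```text
t 16.3 shift [0.0669 0.3101 0.0237] twist -0.919 J6 -0.1 gap 0.08092719165170026
```

>>> apply_moves --increments "0.005 0.03 0 -0.13; 0.015 0.075 0 -0.26; 0.025 0.12 0 -0.39; 0.035 0.165 0 -0.52; 0.045 0.21 0 -0.65"

```text
clock: 16.8
tcp_pos: [0.5544, 0.1606, 0.139]
ee_rot: [-0.0, -0.259, 0.966, -0.0]
force: [0.1, 0.5, 0.2]
finger_gap: 0.0815
gripper_force: 0.0
```

```bash
python3 -c "
from h import *
go(.5496,.2605,.10,3.93)"
```

```text
t 16.8 shift [-0.0458  0.0889  0.0389] twist -0.264 J6 -0.38 gap 0.08149746732274109
```

>>> apply_moves --increments "-0.02 0.035 0.01 -0.1; -0.04 0.075 0.025 -0.2; -0.046 0.089 0.039 -0.264; -0.046 0.089 0.039 -0.264; -0.046 0.089 0.039 -0.264" --fingers 0.75

```text
clock: 17.3
tcp_pos: [0.5502, 0.259, 0.0999]
ee_rot: [-0.001, -0.382, 0.924, -0.0]
force: [-0.4, -0.4, 1.0]
finger_gap: 0.0751
gripper_force: 0.0
```

```bash
python3 -c "
from h import *
a=ctrl.get_image('top');b=ctrl.get_image('scene')
can=np.zeros((560,800,3),np.uint8)
can[:500,:400]=cv2.resize(a[130:230,130:210],(400,500),interpolation=cv2.INTER_CUBIC)
can[:,400:]=cv2.resize(a[130:242,225:305],(400,560),interpolation=cv2.INTER_CUBIC)
cv2.imwrite('pics/block1.png',can)
go(.5496,.2605,.02,3.93)"
```

```text
t 17.4 shift [-0.0003  0.0029  0.0811] twist -0.007 J6 -0.47 gap 0.07482540772459725
```

View pics/block1.png

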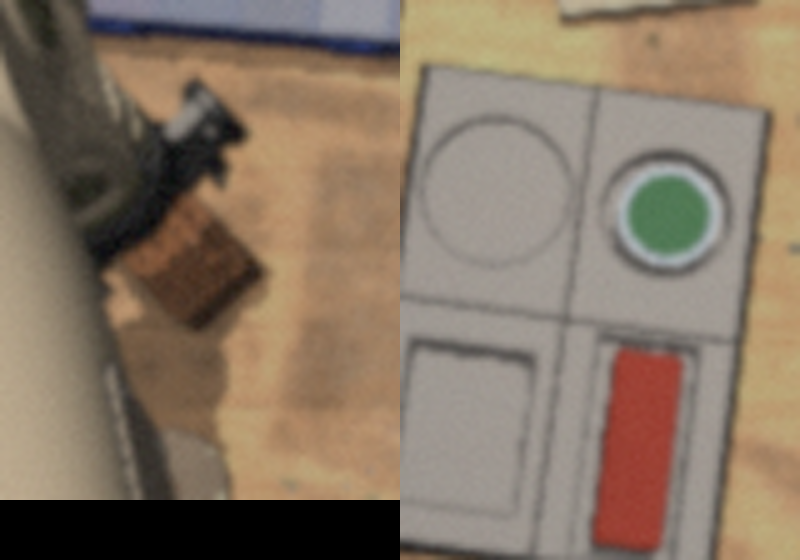

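The tin (crop (668,215)) and bar are both home, and the fingers straddle the block squarely. Descend and grip.

>>> apply_moves --increments "0 0.001 0.025 -0.004; 0 0.001 0.05 -0.004; 0 0.001 0.075 -0.004; 0 0.001 0.086 -0.004; 0 0.001 0.086 -0.004"

```text
clock: 17.9
tcp_pos: [0.5495, 0.2585, 0.0137]
ee_rot: [-0.001, -0.383, 0.924, 0.0]
force: [0.5, -0.3, 0.8]
finger_gap: 0.0749
gripper_force: 0.0
```

>>> apply_moves --increments "0 0 0 0; 0 0 0 0; 0 0 0 0; 0 0 0 0; 0 0 0 0" --fingers -1

```text
clock: 18.4
tcp_pos: [0.5517, 0.2601, 0.0166]
ee_rot: [0.002, -0.383, 0.924, -0.0]
force: [0.2, -1.1, 5.8]
finger_gap: 0.0544
gripper_force: 44.6
```

>>> apply_moves --increments "0 0 -0.03 0; 0 0 -0.06 0; 0 0 -0.09 0; 0 0 -0.11 0; 0 0 -0.11 0"

```text
clock: 18.9
tcp_pos: [0.5523, 0.2608, 0.1283]
ee_rot: [0.003, -0.384, 0.923, -0.0]
force: [1.3, 0.4, -0.6]
finger_gap: 0.054
gripper_force: 43.7
```

```bash
python3 -c "
from h import *
go(.4524,.0574,.125,3.01)"
```

```text
t 18.9 shift [ 0.2146 -0.0727  0.0023] twist 0.919 J6 -0.48 gap 0.054035560158824096
```

>>> apply_moves --increments "0.025 -0.008 0 0.12; 0.055 -0.019 0 0.25; 0.085 -0.029 0 0.38; 0.115 -0.039 0 0.51; 0.145 -0.049 0 0.64"

```text
clock: 19.4
tcp_pos: [0.4808, 0.1216, 0.1231]
ee_rot: [-0.001, -0.071, 0.997, -0.0]
force: [0.7, -1.0, -1.1]
finger_gap: 0.0542
gripper_force: 43.6
```

```bash
python3 -c "
from h import *
go(.4524,.0574,.08,3.01)"
```

```text
t 19.4 shift [ 0.0371 -0.0595  0.0432] twist 0.274 J6 -0.06 gap 0.05422425951468227
```

>>> apply_moves --increments "0.015 -0.025 0 0.12; 0.033 -0.053 0.01 0.24; 0.037 -0.059 0.025 0.274; 0.037 -0.059 0.04 0.274; 0.037 -0.059 0.043 0.274"

```text
clock: 19.9
tcp_pos: [0.4521, 0.0585, 0.0792]
ee_rot: [-0.002, 0.064, 0.998, -0.0]
force: [-0.2, 0.1, -1.0]
finger_gap: 0.0544
gripper_force: 43.6
```

>>> apply_moves --increments "0 0 0 0; 0 0 0 0"

```text
clock: 20.1
tcp_pos: [0.4548, 0.0591, 0.0819]
ee_rot: [-0.0, 0.063, 0.998, -0.0]
force: [0.1, 0.2, -2.0]
finger_gap: 0.0541
gripper_force: 43.6
```

```bash
python3 -c "
from h import *
a=ctrl.get_image('top')
cv2.imwrite('pics/block2.png',cv2.resize(a[140:260,200:300],(500,600),interpolation=cv2.INTER_CUBIC))
go(.4524,.0574,.05,3.01)"
```

```text
t 20.15 shift [ 0.0025 -0.002   0.0321] twist 0.005 J6 0.08 gap 0.05443195009474215
```

View pics/block2.png

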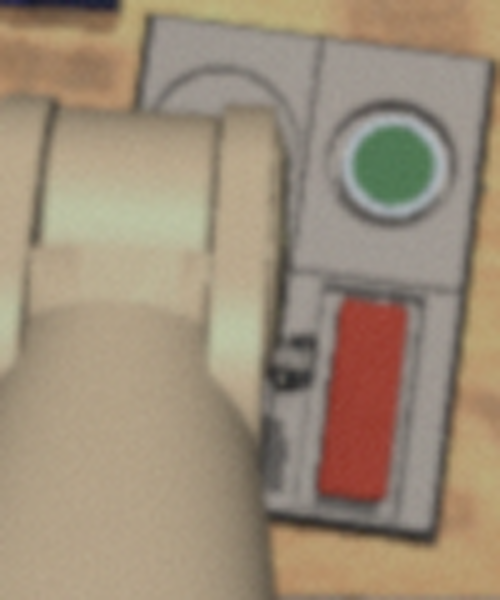

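The block is hidden under the arm and the neighbours are untouched. I'll lower by feel again.

>>> apply_moves --increments "0.002 -0.002 0.012 0.004; 0.002 -0.002 0.024 0.004; 0.002 -0.002 0.032 0.004; 0.002 -0.002 0.032 0.004; 0.002 -0.002 0.032 0.004"

```text
clock: 20.65
tcp_pos: [0.4527, 0.0572, 0.0501]
ee_rot: [0.0, 0.065, 0.998, -0.0]
force: [0.6, -0.1, -2.0]
finger_gap: 0.0545
gripper_force: 43.6
```

>>> apply_moves --increments "0 0 0.004 0; 0 0 0.008 0; 0 0 0.008 0"

```text
clock: 20.95
tcp_pos: [0.4521, 0.0571, 0.0414]
ee_rot: [-0.0, 0.065, 0.998, -0.0]
force: [0.8, -0.2, -1.0]
finger_gap: 0.0541
gripper_force: 43.6
```

>>> apply_moves --increments "0 0 0.004 0; 0 0 0.008 0; 0 0 0.008 0"

```text
clock: 21.25
tcp_pos: [0.4519, 0.0571, 0.0332]
ee_rot: [-0.001, 0.065, 0.998, -0.0]
force: [0.2, 0.2, -1.7]
finger_gap: 0.0542
gripper_force: 43.6
```

>>> apply_moves --increments "0 0 0.003 0; 0 0 0.005 0; 0 0 0.005 0"

```text
clock: 21.55
tcp_pos: [0.4522, 0.0571, 0.0285]
ee_rot: [-0.0, 0.065, 0.998, -0.0]
force: [0.0, -0.2, -1.4]
finger_gap: 0.054
gripper_force: 43.6
```

>>> apply_moves --increments "0 0 0.002 0; 0 0 0.002 0"

```text
clock: 21.75
tcp_pos: [0.4525, 0.0571, 0.0275]
ee_rot: [0.0, 0.065, 0.998, -0.0]
force: [-2.2, 0.2, 5.5]
finger_gap: 0.0542
gripper_force: 44.6
```

The block is seated. Release and go to the wheel.

>>> apply_moves --increments "0 0 0 0; 0 0 0 0; 0 0 0 0" --fingers 0.65

```text
clock: 22.05
tcp_pos: [0.4526, 0.0571, 0.0269]
ee_rot: [0.0, 0.065, 0.998, -0.0]
force: [-0.1, -0.5, 0.2]
finger_gap: 0.0707
gripper_force: 0.0
```

>>> apply_moves --increments "0 0 -0.03 0; 0 0 -0.06 0; 0 0 -0.09 0; 0 0 -0.11 0; 0 0 -0.11 0"

```text
clock: 22.55
tcp_pos: [0.4547, 0.057, 0.1397]
ee_rot: [0.003, 0.065, 0.998, -0.0]
force: [1.0, -0.4, -0.7]
finger_gap: 0.0703
gripper_force: 0.0
```

```bash
python3 -c "
from h import *
go(.4175,.2685,.10,3.3)"
```

```text
t 22.55 shift [0.0647 0.2049 0.0394] twist -0.289 J6 0.08 gap 0.070349404209346
```

>>> apply_moves --increments "0.01 0.035 0 0; 0.024 0.08 0 0; 0.038 0.125 0.01 0; 0.052 0.168 0.025 0; 0.064 0.204 0.039 0" --fingers 1

```text
clock: 23.05
tcp_pos: [0.4145, 0.2696, 0.0964]
ee_rot: [-0.0, 0.065, 0.998, -0.0]
force: [0.4, 0.8, -0.4]
finger_gap: 0.0855
gripper_force: 0.0
```

>>> apply_moves --increments "0 0 0 0; 0 0 0 0; 0 0 0 0"

```text
clock: 23.35
tcp_pos: [0.4154, 0.267, 0.0974]
ee_rot: [-0.0, 0.066, 0.998, -0.0]
force: [0.4, -0.1, 0.1]
finger_gap: 0.0853
gripper_force: 0.0
```

```bash
python3 -c "
from h import *
a=ctrl.get_image('top')
can=np.zeros((560,800,3),np.uint8)
can[:500,:400]=cv2.resize(a[160:260,110:190],(400,500),interpolation=cv2.INTER_CUBIC)
can[:,400:]=cv2.resize(a[138:250,218:298],(400,560),interpolation=cv2.INTER_CUBIC)
cv2.imwrite('pics/wheel1.png',can)
go(.4175,.2685,-.008,3.01)"
```

```text
t 23.4 shift [-0.0014  0.002   0.1057] twist -0.001 J6 0.54 gap 0.08543408401396177
```

View pics/wheel1.png

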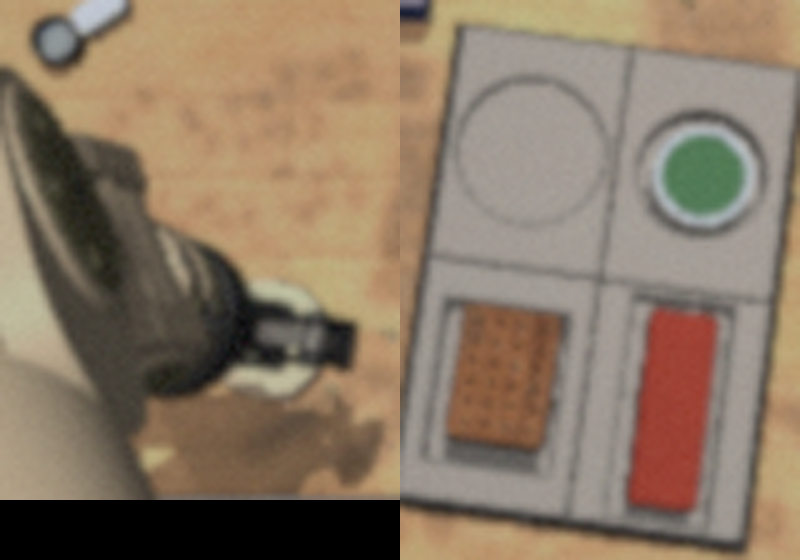

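The gripper is over the wheel and the block is down in its recess. I'll check the block's centring numerically while gripping the wheel.

>>> apply_moves --increments "-0.001 0.001 0.03 0; -0.001 0.001 0.06 0; -0.001 0.001 0.085 0; -0.001 0.001 0.104 0; -0.001 0.001 0.105 0"

```text
clock: 23.9
tcp_pos: [0.4154, 0.2665, -0.009]
ee_rot: [-0.002, 0.067, 0.998, -0.001]
force: [0.0, -0.4, 0.9]
finger_gap: 0.0851
gripper_force: 0.0
```

>>> apply_moves --increments "0 0 0 0; 0 0 0 0; 0 0 0 0; 0 0 0 0" --fingers -1

```text
clock: 24.3
tcp_pos: [0.4179, 0.2684, -0.0055]
ee_rot: [0.001, 0.066, 0.998, 0.0]
force: [-1.1, -3.4, 6.5]
finger_gap: 0.0642
gripper_force: 45.0
```

```bash
python3 -c "
from h import *
print('block',ray('top',[(104/5+218,377/5+138)],.059),'bar',ray('top',[((673-400)/5+218,409/5+138)],.045),'tin',ray('top',[((704-400)/5+218,175/5+138)],.04))"
```

```text
block [[0.45377828 0.05462914]] bar [[ 0.4376084  -0.03849905]] tin [[ 0.57016564 -0.05656908]]
```

All three are within 3 mm. Lift the wheel.

>>> apply_moves --increments "0 0 -0.03 0; 0 0 -0.06 0; 0 0 -0.09 0; 0 0 -0.12 0; 0 0 -0.13 0"

```text
clock: 24.8
tcp_pos: [0.4188, 0.2695, 0.1265]
ee_rot: [0.003, 0.065, 0.998, 0.001]
force: [0.6, 0.9, -1.6]
finger_gap: 0.0643
gripper_force: 45.8
```

```bash
python3 -c "
from h import *
go(.5855,.0403,.12,3.01)"
```

```text
t 24.8 shift [-0.1951 -0.2055  0.0069] twist 0.001 J6 0.54 gap 0.06428579283943306
```

>>> apply_moves --increments "-0.015 -0.015 0 0; -0.045 -0.047 0 0; -0.075 -0.079 0 0; -0.105 -0.111 0 0; -0.135 -0.143 0 0"

```text
clock: 25.3
tcp_pos: [0.5324, 0.1077, 0.1222]
ee_rot: [-0.0, 0.065, 0.998, 0.0]
force: [0.3, -0.2, -2.0]
finger_gap: 0.0644
gripper_force: 45.8
```

>>> apply_moves --increments "-0.03 -0.03 0 0; -0.055 -0.058 0 0; -0.06 -0.062 0 0; -0.06 -0.062 0 0; -0.06 -0.062 0 0"

```text
clock: 25.8
tcp_pos: [0.5821, 0.0406, 0.1221]
ee_rot: [-0.001, 0.065, 0.998, 0.0]
force: [0.2, -0.5, -1.8]
finger_gap: 0.0645
gripper_force: 45.8
```

```bash
python3 -c "
from h import *
go(.5855,.0403,.03,3.01)"
```

```text
t 25.8 shift [-0.0035  0.0002  0.0921] twist 0.001 J6 0.06 gap 0.06452993846976314
```

>>> apply_moves --increments "-0.003 0 0.025 0; -0.003 0 0.05 0; -0.003 0 0.075 0; -0.003 0 0.094 0; -0.003 0 0.094 0"

```text
clock: 26.3
tcp_pos: [0.5825, 0.0413, 0.026]
ee_rot: [-0.003, 0.064, 0.998, 0.0]
force: [0.4, 0.4, -1.8]
finger_gap: 0.0645
gripper_force: 45.8
```

>>> apply_moves --increments "0 0 0.003 0; 0 0 0.004 0; 0 0 0.004 0"

```text
clock: 26.6
tcp_pos: [0.587, 0.0397, 0.026]
ee_rot: [0.001, 0.065, 0.998, -0.0]
force: [-0.5, 0.1, -0.6]
finger_gap: 0.0644
gripper_force: 45.8
```

>>> apply_moves --increments "0 0 0.003 0; 0 0 0.003 0; 0 0 0.003 0"

```text
clock: 26.9
tcp_pos: [0.5863, 0.0394, 0.022]
ee_rot: [0.0, 0.065, 0.998, -0.0]
force: [0.9, 0.3, -0.4]
finger_gap: 0.0646
gripper_force: 45.8
```

>>> apply_moves --increments "0 0 0.003 0; 0 0 0.003 0"

```text
clock: 27.1
tcp_pos: [0.586, 0.0394, 0.0184]
ee_rot: [-0.0, 0.065, 0.998, -0.0]
force: [-0.1, 0.2, -2.0]
finger_gap: 0.0644
gripper_force: 45.8
```

>>> apply_moves --increments "0 0 0.002 0; 0 0 0.002 0"

```text
clock: 27.3
tcp_pos: [0.5863, 0.0394, 0.0176]
ee_rot: [0.0, 0.065, 0.998, -0.0]
force: [-2.5, -0.7, 4.0]
finger_gap: 0.0644
gripper_force: 46.4
```

>>> apply_moves --increments "0 0 0.001 0; 0 0 0.001 0"

```text
clock: 27.5
tcp_pos: [0.5863, 0.0394, 0.0175]
ee_rot: [0.0, 0.065, 0.998, -0.0]
force: [-4.7, -0.1, 11.6]
finger_gap: 0.0643
gripper_force: 47.1
```

The wheel is seated. Release, rise, and swing clear for a final look.

>>> apply_moves --increments "0 0 0 0; 0 0 0 0; 0 0 0 0; 0 0 0 0" --fingers 1

```text
clock: 27.9
tcp_pos: [0.5862, 0.0394, 0.0156]
ee_rot: [-0.0, 0.065, 0.998, -0.0]
force: [0.1, 0.2, -0.6]
finger_gap: 0.0854
gripper_force: 0.0
```

>>> apply_moves --increments "0 0 -0.03 0; 0 0 -0.06 0; 0 0 -0.09 0; 0 0 -0.12 0; 0 0 -0.15 0"

```text
clock: 28.4
tcp_pos: [0.5861, 0.0395, 0.1668]
ee_rot: [-0.0, 0.065, 0.998, -0.0]
force: [0.5, 0.7, 0.5]
finger_gap: 0.0853
gripper_force: 0.0
```

>>> apply_moves --increments "0.02 0.04 0 0; 0.04 0.08 0 0; 0.06 0.12 0 0; 0.08 0.16 0 0; 0.1 0.2 0 0"

```text
clock: 28.9
tcp_pos: [0.5125, 0.2523, 0.1657]
ee_rot: [0.0, 0.066, 0.998, -0.0]
force: [0.4, 0.0, -0.6]
finger_gap: 0.0854
gripper_force: 0.0
```

>>> apply_moves --increments "0 0 0 0; 0 0 0 0; 0 0 0 0; 0 0 0 0; 0 0 0 0"

```text
clock: 29.4
tcp_pos: [0.5137, 0.2496, 0.1657]
ee_rot: [-0.0, 0.066, 0.998, -0.0]
force: [-0.6, 0.0, 0.3]
finger_gap: 0.0852
gripper_force: 0.0
```

```bash
python3 -c "
from h import *
a=ctrl.get_image('top')
can=np.zeros((560,800,3),np.uint8)
can[:,:400]=cv2.resize(a[138:250,218:298],(400,560),interpolation=cv2.INTER_CUBIC)
b=ctrl.get_image('scene')
can[:500,400:]=cv2.resize(b[130:255,210:310],(400,500),interpolation=cv2.INTER_CUBIC)
cv2.imwrite('pics/fin.png',can)"
```

```text
(no output)
```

View pics/fin.png

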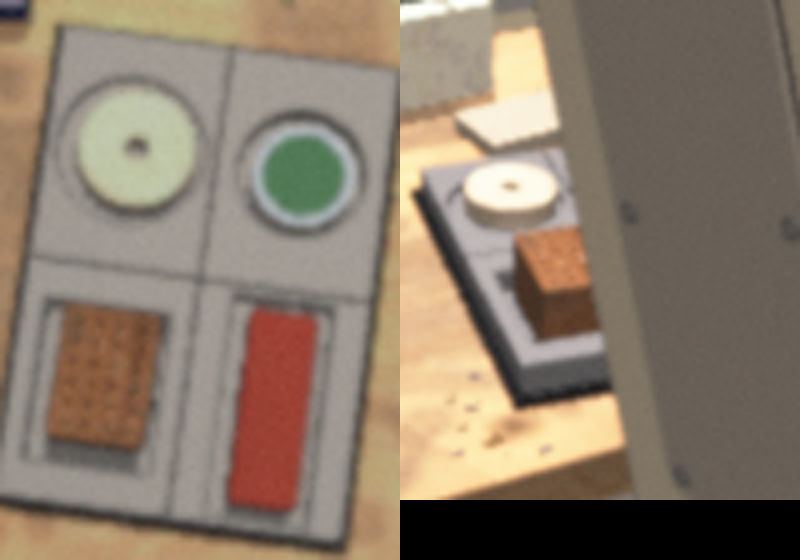

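All four pieces lie flat and centred in their recesses: wheel (136,148), tin (302,175), block (104,377), bar (273,410). The gripper is clear of everything.

```bash
python3 -c "
from rig import ctrl
print(ctrl.job_done())"
```

```text
the job is handed in; nothing more can be done
None
```

The job is handed in at about 29 s on the robot's clock: the last picture shows the wheel, tin, bar and block each flat in its own recess, and the arm never went near the tape roll or the doming cube; no verdict came back.

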